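Load the wash basket and hold the parts washer's lid at the mark

TASK

Lay the three dirty parts, the gudgeon pin, the ball bearing and the flanged bolt, in the wire wash basket without dropping them from a height, and leave the basket standing. Then raise the sprung lid of the parts washer until the pin on its edge stands at the thumbscrew pointer on the quadrant, the opening set to suit its fume filter, and finish still holding the lid steady there so that a workmate can slide the basket in. Do not shift the pointer or disturb the other things on the bench.

Things in the scene. Friction and masses are not known exactly. Their poses are not given: they have to be found in the camera images.
- gudgeon_mid (a point): gudgeon (piston) pin: plain bright steel tube lying on its side, 22 mm diameter, 62 mm long, about 110 g; the point is its centre, 11 mm above the bench; its x axis runs along the pin. It can roll
- bearing_mid (a point): ball bearing lying flat: steel ring 52 mm outside, 25 mm bore, 15 mm thick, about 130 g; the point is its centre, 7.5 mm above the bench; z is the bearing's axis
- bolt_mid (a point): flanged hex bolt lying on its side: dark steel, shank 14 mm diameter and 72 mm long, round flange 30 mm and hex head 25 mm across corners at the -x end, about 120 g; the point is the middle of the shank, 11 mm above the bench; its x axis points horizontally from head to tip (the shank itself slopes down 6 degrees to the tip); the head reaches 49 mm and the tip 36 mm from the point
- basket_floor (a point): open wire wash basket, 200 mm (x) by 140 mm (y) outside, 45 mm high, walls 4 mm, floor 4 mm thick, 0.6 kg, standing loose on the bench; the point is the centre of its inner floor, 4 mm above the bench; z up
- lid_hinge (a point): parts washer: red steel tank 376 mm wide (y), 300 mm deep (x), fixed to the bench, with a red lid hinged along its far rim. The point is the middle of the hinge line, 165 mm above the bench; x points away from the lid's handle, y along the hinge line towards the end with the quadrant, z up. The axes stay with the tank
- lid_handle (a point): lid handle: level steel bar, 12 mm diameter, 130 mm long between two posts, along the lid's y. The point is the bar's middle: with the lid shut 262 mm in front of the hinge line (-x of lid_hinge) and 52 mm above it, and 41 mm above the lid's top. It swings up on an arc about the hinge line as the lid opens
- lid (a joint): lid opening, rad: 0 shut, grows as the handle end is raised, stop at 1.2. Springs in the hinge and the lid's weight (0.8 kg) push it shut: about 8 N at the handle when just lifted, 12 N at 0.5 rad; let go, it slams shut
- lid_pin (a point): round steel pin head (16 mm) on the lid's left edge, sticking out through the curved slot of the quadrant, the slotted steel arc plate fixed upright on the washer's left end, 21 mm outside the tank, rising to 310 mm above the bench; the point is the head's centre, 200 mm from the hinge line, level with it when the lid is shut
- pointer (a joint): setting of the thumbscrew pointer on the quadrant, rad, on the same scale as the lid opening: the lid is at the mark when both read the same. Clamped tight at a setting between 0.24 and 0.50 that differs each time
- pointer_mark (a point): the mark: the small dark pointer with a black thumbscrew knob (22 mm) clamped on the outer edge of the quadrant, the knob reaching 54 mm out from the tank's left end; the point is the spot in the slot that it points at, where the pin head's centre has to come, 200 mm from the hinge line
- screwdriver: bystander: screwdriver lying on the bench, 200 mm long, handle 26 mm thick
- spanner: bystander: spanner lying flat on the bench, 180 mm long
- socket: bystander: deep steel socket standing on end, 30 mm diameter, 64 mm high; origin at its foot
- tin: bystander: grey grease tin, 72 mm diameter, 62 mm high; origin at its foot
- aerosol: bystander: aerosol can, 65 mm diameter, 200 mm high; origin at its foot
- filter: bystander: white oil filter standing on its open end, 76 mm diameter, 90 mm high; origin at its foot
- sparkplug: bystander: spark plug lying on the bench, 21 mm across the hex, about 78 mm long
Not all that is in view belongs to the job. What is shaped like the part that bears bolt_mid but turquoise is not meant. What is shaped like the part that bears gudgeon_mid but blue is not meant.

How it is judged (in metres and radians):
On the way, in this order (a step that is already met when the one before it is completed fails the run):
1. all three parts lie released in the basket, the basket upright (x of gudgeon_mid in the frame of basket_floor between -0.1 and 0.1 m and y of gudgeon_mid in the frame of basket_floor between -0.07 and 0.07 m and z of gudgeon_mid in the frame of basket_floor between 0 and 0.032 m and contact force between the fingers and gudgeon below 0.1 N and linear speed of each of gudgeon, bearing, bolt below 0.05 m/s and x of bearing_mid in the frame of basket_floor between -0.1 and 0.1 m and y of bearing_mid in the frame of basket_floor between -0.07 and 0.07 m and z of bearing_mid in the frame of basket_floor between 0 and 0.032 m and contact force between the fingers and bearing below 0.1 N and x of bolt_mid in the frame of basket_floor between -0.1 and 0.1 m and y of bolt_mid in the frame of basket_floor between -0.07 and 0.07 m and z of bolt_mid in the frame of basket_floor between 0 and 0.032 m and contact force between the fingers and bolt below 0.1 N and angle between basket_floor's own z axis and vertical below 0.15 rad), for 0.2 s.
2. then the lid is raised to the pointer (distance between lid_pin and pointer_mark below 0.01 m), for 0.2 s.
At the end, for the whole second after the job is handed in: Pin, bearing and bolt lie at rest, released, inside the upright basket (centres under 32 mm above its floor); the lid is held still by the fingers alone, the pin head's centre within 10 mm (3 degrees) of the pointer's mark, nothing else touching the lid (all of step 1 and distance between lid_pin and pointer_mark below 0.01 m and velocity of joint lid between -0.05 and 0.05 rad/s and contact force between the fingers and lid above 3 N and contact force between lid and gudgeon below 0.3 N and contact force between lid and bearing below 0.3 N and contact force between lid and bolt below 0.3 N and contact force between lid and screwdriver below 0.3 N and contact force between lid and spanner below 0.3 N and contact force between lid and socket below 0.3 N and contact force between lid and tin below 0.3 N and contact force between lid and aerosol below 0.3 N and contact force between lid and filter below 0.3 N and contact force between lid and sparkplug below 0.3 N and contact force between lid and basket below 0.3 N); the arm keeps its last pose, push and grip.
It fails at once if a part is dropped or thrown (falls freely at more than 1 m/s, a drop of about 50 mm) ((linear speed of gudgeon above 1 m/s and contact force between the fingers and gudgeon below 0.05 N) or (linear speed of bearing above 1 m/s and contact force between the fingers and bearing below 0.05 N) or (linear speed of bolt above 1 m/s and contact force between the fingers and bolt below 0.05 N)).
It fails at once if the pointer is shifted by more than 10 mm (distance of pointer_mark from where it was at the start of the episode above 0.01 m).
It fails at once if another thing on the bench is moved by more than 40 mm (distance of any of screwdriver, spanner, socket, tin, aerosol, filter, sparkplug from where it was at the start of the episode above 0.04 m).
It also fails if it takes over 72 s, if anything falls off the work surface, if the arm or the gripper's body presses on something with over 40 N, if the wrist force passes 120 N, or if a joint passes its speed limit or range.

ROBOT

A 6-joint arm with a two-finger parallel gripper is mounted at the origin on the work surface. World frame = base frame: x ahead of the robot, y to its left, z up, the work surface at z = 0. Lengths are in m, angles in degrees, forces in N, time in s.
With the tool pointing down it reaches from about 0.4 to 0.825 m from the base axis. Payload 7 kg.
Tool frame: the origin (TCP) lies at the very end of the fingers, on their centre line; the grasp point (between the pads) lies 19 mm behind it (r.hold_point_z is the distance from the TCP to the grasp point, in m); z points along the fingers, y is the direction in which the jaws open and shut (so a half turn about z gives the same grasp; the last joint's range is limited). The gripper opens to 88 mm and grips with 3 to 60 N. Pads are 19 mm wide; open, the fingers measure 130 mm over their backs; the gripper's body (78 mm by 193 mm) begins 47 mm behind the grasp point.
Start: joints at [81.194, 20.546, 0.682, 0, -70.136, -16.507], TCP at [0.289, 0.61, 0.227] pointing down, gripper open.
Joint ranges: [-176.03, 176.03], [-82.01, 121.73], [-58.28, 71.71], [-173.87, 95.51], [-174.79, -0.11], [-173.66, 173.66]. Speed limits (degrees/s): [136.94, 136.94, 172.46, 180, 180, 180].

INTERFACE

Orientations are given as [roll, pitch, yaw] about the fixed x, y, z axes, in that order (R = Rz(yaw) Ry(pitch) Rx(roll)).
In Python, from plant import r gives the robot as it stands. The module is installed in compiled form; this text tells all that it offers.
- The arm moves only by the shell command python3 -m inch 'ROWS' [FORCE]. ROWS is text: rows parted by semicolons, each of 7 numbers parted by spaces: the shift along the tool's x, y, z in m, then the turn, a rotation vector about the tool's x, y, z in rad, then the opening, from 0 (shut) to 1 (fully open). In form: tx ty tz ax ay az jaw; .... A call has 1 to 20 rows; each row shifts and turns the commanded pose from where the row before left it, along the tool's axes as they then stand; what a row does not reach is not made up. A row lasts 1/12 s, in which the tool goes at most 41.7 mm and 7.16 degrees, less where a joint would pass 70% of its speed; a pose out of reach is approached as far as the arm can. A call with a gripper value outside its range is refused whole. The fingers move at their own pace and stop on an object; FORCE is the grip in N (left out, the last holds). Time passes only in rows, so rows that do not move let the fingers close. It gives the time, the measured TCP pose, the force and the opening at its end, in the units of the state.
- r.get_state(): the state, without advancing time (a new reading comes with each control period).
- r.capture(name): name is "scene" or "side" or "wrist"; returns the picture (384x512x3 uint8, red, green, blue); there is no depth.
- r.camera_params(name): a dict with "vfov" (degrees; the focal length in pixels is half the picture's height over the tangent of half this angle, whatever the lens; pixels are square), "cx", "cy" (the principal point, pixels), "distortion" ([k1, k2, p1, p2, k3] as OpenCV has them; the pictures are not rectified), "R" (3x3) and "t" (3): a world point X has camera coordinates R X + t. Camera axes: x right, y down, z forward; pixel columns grow to the right and rows downward; lengths in m; the calibration is good to about 2 mm. A picture is of the moment at which its call begins: read the wrist's pose just before it. camera_params takes no time and is no camera call; for the wrist camera it gives the pose at the moment of the call.
- r.close_job(): hands the job in, once; it reports no verdict.
Trained networks look in the newest picture that a camera, given by its name, has taken for a name from the list of things; names that differ only in an ending like _2 or _b are one class to them, and where a whole thing is asked for, a point or a joint stands for the part that bears it (a point fixed in the world has none). Each returns a list of dicts, best first, with "p" (0 to 1); they miss things now and then, are a little off and sometimes report something else, mostly with a low value. They report only what shows in the picture. A call takes as long as a camera call. They do not tell look-alikes from the thing itself.
- r.recognise(target, camera): "xy" ([column, row] in pixels, amid what is visible of it).
The state is a dict: "time_s": time; "joints": joint angles; "qd": joint speeds; "joint_torque": joint torques, N m; "tcp_pos": TCP position; "eef_rot": TCP orientation; "contact_force": force on the tool from outside, world axes, zero at the start; "moment": the same for the moment, N m; "gripper_width": finger opening in m.
Only numpy, scipy, OpenCV 4.12 (cv2) and the standard library are available. Lean on these libraries where they do the work, as an engineer would, in place of code of your own. Each camera call takes 0.05 s, during which the arm holds its last target.

## Working session

There is one attempt and no reset: what is moved stays moved. The work goes in short steps, Python scripts to look and compute and a shell command to move; the robot and the scene stay as the last step left them, time stands still between calls to the robot, and variables do not carry over. Pictures are saved under pics/ and viewed, and the job is handed in when it is done.

```bash
mkdir -p pics; cat > h.py <<'E'
from plant import r
import numpy as np, cv2
from scipy.spatial.transform import Rotation as Ro
def cam(n):
    p=r.camera_params(n); f=192/np.tan(np.radians(p['vfov'])/2)
    K=np.array([[f,0,p['cx']],[0,f,p['cy']],[0,0,1]]); return K,np.array(p['distortion'],float),np.array(p['R']),np.array(p['t'])
def ray(n,uv,c=None):
    K,d,R,t=c or cam(n)
    q=cv2.undistortPoints(np.array([[uv]],float),K,d)[0,0]
    v=R.T@np.array([q[0],q[1],1]); return -R.T@t, v/np.linalg.norm(v)
def onz(n,uv,z,c=None):
    o,v=ray(n,uv,c); return o+v*(z-o[2])/v[2]
def tri(rs):
    A=sum(np.eye(3)-np.outer(v,v) for o,v in rs); b=sum((np.eye(3)-np.outer(v,v))@o for o,v in rs)
    x=np.linalg.solve(A,b); return x,[np.linalg.norm(np.cross(x-o,v)) for o,v in rs]
def proj(n,X,c=None):
    K,d,R,t=c or cam(n)
    return cv2.projectPoints(np.array(X,float).reshape(-1,1,3),cv2.Rodrigues(R)[0],t,K,d)[0][:,0]
def snap(n,fn):
    im=r.capture(n); cv2.imwrite('pics/'+fn+'.png',cv2.cvtColor(im,cv2.COLOR_RGB2BGR)); return im
E
python3 - <<'E'
from h import *
print(r.get_state(), r.hold_point_z)
for n in ['scene','side','wrist']:
    snap(n,n+'0')
    o=-cam(n)[2].T@cam(n)[3]; print(n,o)
for n in ['scene','side']:
    for t in ['gudgeon_mid','bearing_mid','bolt_mid','basket_floor','lid_handle','lid_pin','pointer_mark','lid_hinge']:
        print(n,t,[(np.round(d['xy']),round(d['p'],2)) for d in r.recognise(t,n)][:4])
E
```

```text
{'time_s': 0.0, 'joints': array([ 8.11923672e+01,  2.05910272e+01,  6.33461222e-01, -2.05009271e-02,
       -7.01356471e+01, -1.65076330e+01]), 'qd': array([-0.0586156 , -0.00071482, -0.05221281, -0.09154508, -0.03260853,
        0.01762969]), 'joint_torque': array([ 1.12585494e-03, -5.82714951e+01,  2.93047857e+01,  6.99664369e+00,
        6.93904716e-03, -1.66024356e-04]), 'tcp_pos': array([0.28843366, 0.60972577, 0.22562372]), 'eef_rot': array([ 1.79905152e+02, -8.01068729e-03, -2.53222410e+01]), 'contact_force': array([ 0.19018572, -0.43396233,  0.10839991]), 'moment': array([-0.00829771, -0.00394227, -0.06548258]), 'gripper_width': 0.08745721375675203} 0.0188
scene [1.12007857 0.76440979 1.24057984]
side [0.32926704 1.10442704 0.89004338]
wrist [0.35450416 0.57885165 0.38461582]
scene gudgeon_mid [(array([297., 263.]), 0.54)]
scene bearing_mid []
scene bolt_mid [(array([194., 227.]), 0.59)]
scene basket_floor [(array([258., 238.]), 0.81)]
scene lid_handle [(array([197., 136.]), 0.66), (array([342., 231.]), 0.26)]
scene lid_pin [(array([313., 214.]), 0.74), (array([336., 197.]), 0.73), (array([196., 137.]), 0.61), (array([324., 254.]), 0.19)]
scene pointer_mark [(array([216., 152.]), 0.56)]
scene lid_hinge [(array([201., 146.]), 0.61)]
side gudgeon_mid [(array([247., 304.]), 0.72), (array([214., 290.]), 0.65)]
side bearing_mid [(array([293., 245.]), 0.6)]
side bolt_mid [(array([294., 270.]), 0.44), (array([246., 304.]), 0.3)]
side basket_floor [(array([219., 251.]), 0.77)]
side lid_handle [(array([272., 140.]), 0.76)]
side lid_pin [(array([271., 146.]), 0.82), (array([190., 202.]), 0.45)]
side pointer_mark [(array([238., 141.]), 0.42), (array([246., 304.]), 0.38)]
side lid_hinge [(array([264., 156.]), 0.82)]
```

```bash
python3 - <<'E'
import cv2
for n in ['scene','side']:
    im=cv2.imread(f'pics/{n}0.png'); 
    c=im[80:310,120:400] if n=='scene' else im[90:340,130:400]
    cv2.imwrite(f'pics/{n}0c.png',cv2.resize(c,None,fx=2.3,fy=2.3,interpolation=cv2.INTER_CUBIC))
E
```

```text
(no output)
```

View pics/scene0.png

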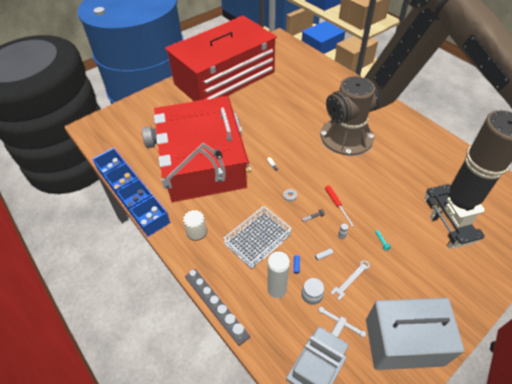

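View pics/side0.png

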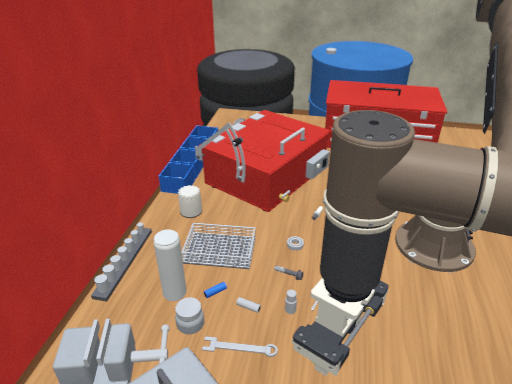

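View pics/wrist0.png

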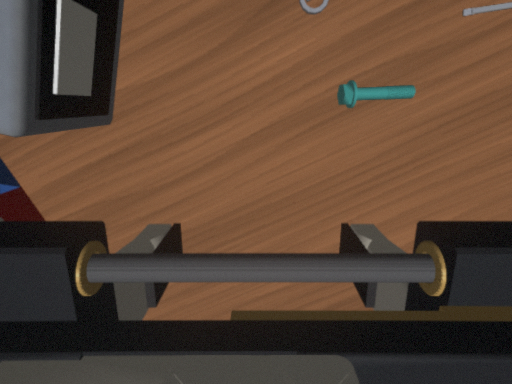

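View pics/scene0c.png

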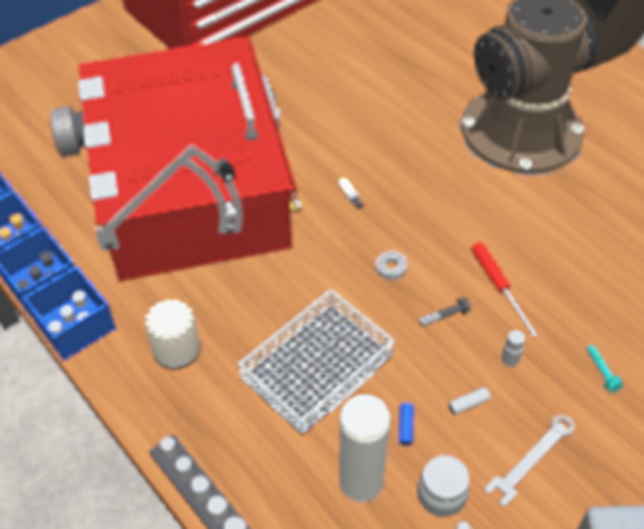

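View pics/side0c.png

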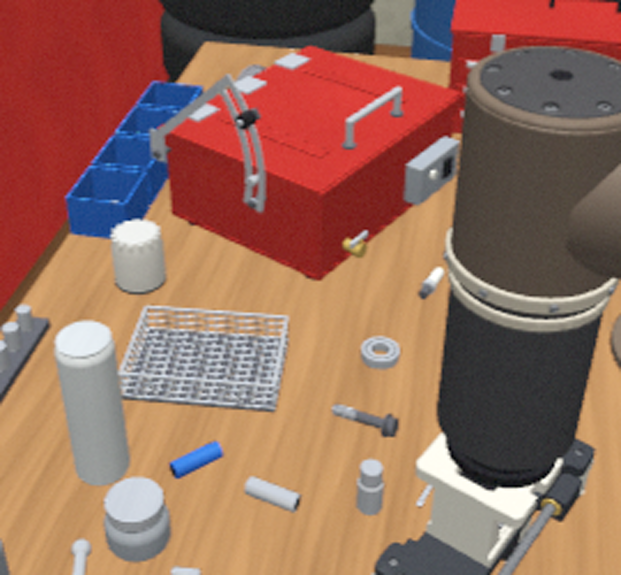

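The scene view shows the bearing at (290,195), the bolt at (313,216), the steel gudgeon pin at (324,254) and the basket at (258,237). The lid handle is at about (226,124) and the pointer knob at about (218,153). In the side view the same things are at (295,243), (289,272), (248,304) and (219,245), with the handle at (293,139). The blue pin and turquoise bolt are decoys.

```bash
python3 - <<'E'
from h import *
S=lambda x,y:(120+x/2.3,80+y/2.3)
D=lambda x,y:(130+x/2.3,90+y/2.3)
P={'bearing':(S(391,263),D(380,352)),'bolt head':(S(464,306),D(391,426)),'bolt tip':(S(423,320),D(337,411)),
'gud e1':(S(453,407),D(249,485)),'gud e2':(S(487,393),D(297,502)),
'handle front':(S(251,131),D(350,128)),'handle back':(S(237,67),D(400,92)),'knob':(S(226,170),D(243,120)),'pin':(S(229,213),D(254,184)),
'bk1':(S(240,368),D(121,402)),'bk2':(S(332,293),D(288,318)),'bk3':(S(391,345),D(274,407)),'bkL':(S(305,428),D(150,308)),
'socket top':(S(515,338),D(371,467)),'spark':(S(350,192),D(432,283)),'filter top':(S(171,312),D(137,233)),'aero top':(S(365,408),D(85,340)),'tin top':(S(446,470),D(135,495)),'quad top':(S(190,152),D(229,80)),'hinge1':(S(108,237),D(158,150)),'tankcorner':(S(291,190),D(322,190))}
for k,(a,b) in P.items():
    x,e=tri([ray('scene',a),ray('side',b)]); print(k,np.round(x,3),np.round(e,3), 'z=.011:',np.round(onz('scene',a,.011)[:2],3),np.round(onz('side',b,.011)[:2],3))
E
```

```text
bearing [0.422 0.09  0.011] [0.001 0.001] z=.011: [0.421 0.09 ] [0.422 0.092]
bolt head [0.391 0.233 0.016] [0.002 0.002] z=.011: [0.389 0.233] [0.39  0.226]
bolt tip [0.46  0.21  0.008] [0.001 0.001] z=.011: [0.46 0.21] [0.46  0.214]
gud e1 [0.538 0.357 0.016] [0. 0.] z=.011: [0.535 0.355] [0.539 0.353]
gud e2 [0.48  0.372 0.015] [0.001 0.001] z=.011: [0.478 0.371] [0.48  0.366]
handle front [ 0.514 -0.16   0.203] [0.008 0.008] z=.011: [ 0.41  -0.321] [ 0.562 -0.531]
handle back [ 0.451 -0.284  0.214] [0. 0.] z=.011: [ 0.319 -0.492] [ 0.488 -0.702]
knob [ 0.639 -0.048  0.269] [0.003 0.003] z=.011: [ 0.508 -0.268] [ 0.768 -0.521]
pin [ 0.632 -0.067  0.156] [0.001 0.001] z=.011: [ 0.566 -0.178] [ 0.691 -0.297]
bk1 [ 0.753  0.114 -0.059] [0.058 0.058] z=.011: [0.742 0.093] [0.731 0.255]
bk2 [0.551 0.089 0.043] [0.003 0.003] z=.011: [0.538 0.074] [0.558 0.047]
bk3 [0.537 0.217 0.011] [0.005 0.005] z=.011: [0.532 0.212] [0.539 0.223]
bkL [0.725 0.242 0.112] [0.048 0.048] z=.011: [0.729 0.239] [0.756 0.065]
socket top [0.401 0.346 0.063] [0.002 0.002] z=.011: [0.371 0.33 ] [0.405 0.297]
spark [ 0.367 -0.08   0.009] [0. 0.] z=.011: [ 0.368 -0.079] [ 0.368 -0.077]
filter top [ 0.791 -0.007  0.091] [0.004 0.004] z=.011: [ 0.765 -0.065] [ 0.838 -0.113]
aero top [0.715 0.35  0.199] [0.004 0.004] z=.011: [0.639 0.271] [0.821 0.151]
tin top [0.64  0.44  0.069] [0.001 0.001] z=.011: [0.616 0.423] [0.663 0.395]
quad top [ 0.67  -0.087  0.303] [0.002 0.002] z=.011: [ 0.532 -0.35 ] [ 0.84  -0.687]
hinge1 [ 0.803 -0.152  0.147] [0.003 0.003] z=.011: [ 0.761 -0.27 ] [ 0.891 -0.377]
tankcorner [ 0.531 -0.036  0.172] [0.005 0.005] z=.011: [ 0.447 -0.151] [ 0.574 -0.301]
```

```bash
cat >> h.py <<'E'
def plan(x,y,z,yaw,zfirst=False):
    s=r.get_state(); p=s['tcp_pos']; cy=s['eef_rot'][2]
    dy=(yaw-cy+180)%360-180
    print('now',np.round(p,4),np.round(s['eef_rot'],2),'jaw',round(s['gripper_width'],4),'F',np.round(s['contact_force'],1),'t',round(s['time_s'],2))
    Rm=Ro.from_euler('xyz',s['eef_rot'],degrees=True)
    Rt=Ro.from_euler('xyz',[180,0,yaw],degrees=True)
    rv=(Rm.inv()*Rt).as_rotvec()
    d=np.array([x,y,z])-p
    print('turn rotvec',np.round(rv,4),'rows>=',np.ceil(np.linalg.norm(rv)/.115),' shift AFTER turn',np.round(Rt.inv().apply(d),4),'rows>=',np.ceil(np.linalg.norm(d)/.0385), ' shift BEFORE turn',np.round(Rm.inv().apply(d),4))
E
python3 - <<'E'
from h import *
S=lambda x,y:(120+x/2.3,80+y/2.3)
D=lambda x,y:(130+x/2.3,90+y/2.3)
for k,a in {'sdh':S(490,260),'sdtip':S(535,333),'sdend':S(476,246),'blue':S(405,423),'turq':S(605,370),'spanA':S(563,425),'spanB':S(500,490),'sock foot':S(511,360)}.items(): print(k,onz('scene',a,.01))
for n in [(S(240,368),D(150,308)),(S(305,428),D(121,402))]:
    print(tri([ray('scene',n[0]),ray('side',n[1])]), onz('scene',n[0],.045),onz('side',n[1],.045))
for a in [S(332,293),S(391,345)]: print(onz('scene',a,.045))
print(r.camera_params('wrist')['vfov'], cam('wrist')[2])
plan(.438,.383,.20,-14.5)
E
```

```text
sdh [0.28654141 0.19242547 0.01      ]
sdtip [0.33896968 0.34334986 0.01      ]
sdend [0.28283483 0.15541772 0.01      ]
blue [0.60898422 0.32814097 0.01      ]
turq [0.30635327 0.46162046 0.01      ]
spanA [0.4299237  0.48329685 0.01      ]
spanB [0.5779445  0.49482741 0.01      ]
sock foot [0.40596994 0.35361546 0.01      ]
(array([0.74564829, 0.10151303, 0.03589314]), [np.float64(0.005453431434638082), np.float64(0.0054534314346378785)]) [0.75223488 0.11166903 0.045     ] [0.7397159  0.10527136 0.045     ]
(array([0.7315328 , 0.2423337 , 0.00524365]), [np.float64(0.00595488254539568), np.float64(0.005954882545395832)]) [0.74026916 0.25380445 0.045     ] [0.71510812 0.28777126 0.045     ]
[0.55444744 0.09285818 0.045     ]
[0.54848096 0.22738029 0.045     ]
63.64563787594518 [[-0.42745676 -0.90403436 -0.00160922]
 [-0.87066251  0.41119697  0.26993302]
 [-0.24336702  0.11678579 -0.96287776]]
now [0.2886 0.6102 0.2266] [-180.      0.    -25.31] jaw 0.0876 F [-1.1 -0.2  0.1] t 0.95
turn rotvec [-0.      0.     -0.1887] rows>= 2.0  shift AFTER turn [0.2015 0.1825 0.0266] rows>= 8.0  shift BEFORE turn [0.2322 0.1415 0.0266]
```

```bash
python3 - <<'E'
from h import *
plan(.49,.36,.17,-14.5)
E
```

```text
now [0.2886 0.6102 0.2266] [-180.      0.    -25.31] jaw 0.0876 F [-1.1 -0.2  0.1] t 0.95
turn rotvec [-0.      0.     -0.1887] rows>= 2.0  shift AFTER turn [0.2576 0.1918 0.0566] rows>= 9.0  shift BEFORE turn [0.289  0.14   0.0566]
```

```bash
python3 -m inch '0 0 0 0 0 -0.0945 0.55; 0 0 0 0 0 -0.0945 0.55; 0.0258 0.0192 0 0 0 0 0.55; 0.0258 0.0192 0 0 0 0 0.55; 0.0258 0.0192 0 0 0 0 0.55; 0.0258 0.0192 0 0 0 0 0.55; 0.0258 0.0192 0 0 0 0 0.55; 0.0258 0.0192 0 0 0 0 0.55; 0.0258 0.0192 0.01 0 0 0 0.55; 0.0258 0.0192 0.01 0 0 0 0.55; 0.0258 0.0192 0.018 0 0 0 0.55; 0.0258 0.0192 0.018 0 0 0 0.55; 0 0 0 0 0 0 0.55; 0 0 0 0 0 0 0.55'
python3 - <<'E'
from h import *
c=cam('wrist'); snap('wrist','w1')
for t in ['gudgeon_mid','bolt_mid','basket_floor']:
    for d in r.recognise(t,'wrist')[:4]: print(t,np.round(d['xy']),round(d['p'],2),np.round(onz('wrist',d['xy'],.011,c),4))
snap('scene','s1')
print(r.get_state()['tcp_pos'])
E
```

```text
time_s: 2.12
tcp_pos: [0.491, 0.3578, 0.1695]
eef_rot: [179.9, 0.0, -14.7]
contact_force: [0.6, 1.1, 1.4]
gripper_width: 0.0486
gudgeon_mid [258.  46.] 0.82 [0.6117 0.329  0.011 ]
gudgeon_mid [249. 158.] 0.8 [0.5115 0.3644 0.011 ]
bolt_mid [404. 188.] 0.82 [0.4388 0.2144 0.011 ]
basket_floor [426.  37.] 0.74 [0.5792 0.1757 0.011 ]
[0.49013973 0.36097362 0.17136443]
```

View pics/w1.png

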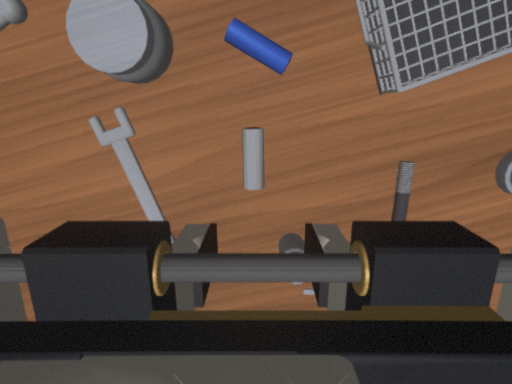

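The wrist view shows the steel gudgeon pin upright at about (254,159), with ends at rows 128 and 190. The blue decoy is at (258,47), the bolt at (404,190) and the basket corner at (398,88).

```bash
python3 - <<'E'
from h import *
c=cam('wrist')
a=onz('wrist',(253.5,130),.014,c);b=onz('wrist',(253.5,189),.014,c)
print(a,b,(a+b)/2,np.linalg.norm(a-b),np.degrees(np.arctan2(*(a-b)[[1,0]])))
im=cv2.imread('pics/w1.png'); 
for s in [(398,89,.0),(398,89,.045)]: print(onz('wrist',s[:2],s[2],c))
m=(a+b)/2
plan(m[0],m[1],.004,np.degrees(np.arctan2(*(a-b)[[1,0]])))
E
```

```text
[0.53769346 0.3567179  0.014     ] [0.47812952 0.3723988  0.014     ] [0.50791149 0.36455835 0.014     ] 0.061593448228073645 -14.749118161646289
[ 5.39646358e-01  2.05552572e-01 -5.55111512e-17]
[0.54251169 0.22422996 0.045     ]
now [0.4901 0.361  0.1714] [-1.7993e+02 -3.0000e-02 -1.4400e+01] jaw 0.0486 F [ 0.7 -0.3 -0.4] t 2.37
turn rotvec [-0.0013 -0.0006  0.0061] rows>= 1.0  shift AFTER turn [ 0.0163 -0.008   0.1674] rows>= 5.0  shift BEFORE turn [ 0.0162 -0.0077  0.1674]
```

```bash
python3 -m inch '0.0162 -0.0075 0 0 0 0 0.55; 0 0 0.033 0 0 0 0.55; 0 0 0.033 0 0 0 0.55; 0 0 0.033 0 0 0 0.55; 0 0 0.03 0 0 0 0.55; 0 0 0.018 0 0 0 0.55; 0 0 0.01 0 0 0 0.55; 0 0 0.008 0 0 0 0.55; 0 0 0 0 0 0 0.55; 0 0 0 0 0 0 0.1; 0 0 0 0 0 0 0.1; 0 0 0 0 0 0 0.1; 0 0 0 0 0 0 0.1; 0 0 0 0 0 0 0.1; 0 0 0 0 0 0 0.1' 30
```

```text
time_s: 3.62
tcp_pos: [0.5083, 0.3633, 0.0064]
eef_rot: [-179.9, -0.0, -14.5]
contact_force: [-2.1, 0.5, 4.9]
gripper_width: 0.0213
```

```bash
python3 -m inch '0 0 -0.01 0 0 0 0.1; 0 0 -0.025 0 0 0 0.1; 0 0 -0.035 0 0 0 0.1; 0 0 -0.035 0 0 0 0.1; 0 0 -0.03 0 0 0 0.1; 0 0 0 0 0 0 0.1'
python3 - <<'E'
from h import *
plan(.56,.17,.19,5)
E
```

```text
time_s: 4.12
tcp_pos: [0.5107, 0.3653, 0.1484]
eef_rot: [-179.5, -0.3, -14.4]
contact_force: [1.7, 0.8, -0.5]
gripper_width: 0.0212
now [0.5107 0.3653 0.1484] [-179.48   -0.33  -14.42] jaw 0.0212 F [ 1.7  0.8 -0.5] t 4.12
turn rotvec [-0.008  -0.0073 -0.3389] rows>= 3.0  shift AFTER turn [ 0.0321  0.1989 -0.0416] rows>= 6.0  shift BEFORE turn [ 0.0966  0.1765 -0.0426]
```

```bash
python3 -m inch '0 0 -0.02 0 0 -0.085 0.1; 0 0 -0.02 0 0 -0.085 0.1; 0 0 0 0 0 -0.085 0.1; 0 0 0 0 0 -0.084 0.1; 0.0045 0.0285 0 0 0 0 0.1; 0.0045 0.0285 0 0 0 0 0.1; 0.0045 0.0285 0 0 0 0 0.1; 0.0045 0.0285 0 0 0 0 0.1; 0.0045 0.0285 0 0 0 0 0.1; 0.0045 0.0285 0 0 0 0 0.1; 0.0045 0.0285 0 0 0 0 0.1; 0 0 0 0 0 0 0.1; 0 0 0 0 0 0 0.1'
python3 - <<'E'
from h import *
snap('wrist','w2'); snap('side','d2')
for t in ['basket_floor','bearing_mid','bolt_mid']:
    for d in r.recognise(t,'wrist')[:4]: print(t,np.round(d['xy']),round(d['p'],2),np.round(onz('wrist',d['xy'],.008),4))
E
```

```text
time_s: 5.2
tcp_pos: [0.5565, 0.1653, 0.1808]
eef_rot: [-180.0, 0.0, 4.8]
contact_force: [-0.6, 0.8, -1.2]
gripper_width: 0.0211
basket_floor [274.  89.] 0.92 [0.6446 0.1616 0.008 ]
```

View pics/w2.png

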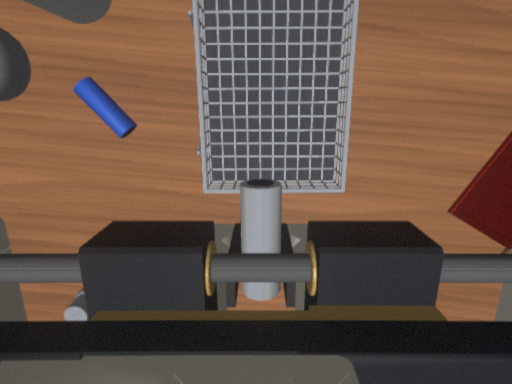

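View pics/d2.png

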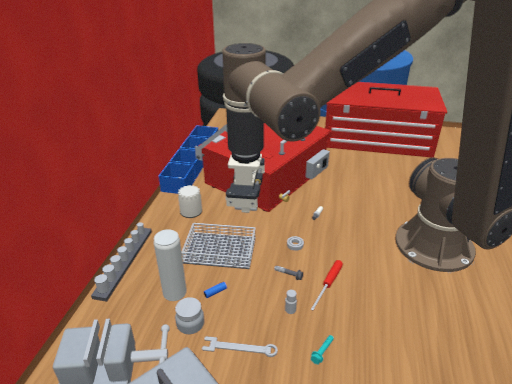

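The wrist view shows the basket's near rim corners at (205,194) and (345,192), with the side rims running up to (195,0) and (358,0). The gudgeon pin is held at (261,240).

```bash
python3 - <<'E'
from h import *
c=cam('wrist')
A=onz('wrist',(204,193),.045,c);B=onz('wrist',(346,191),.045,c)
C=onz('wrist',(196,20),.045,c);D=onz('wrist',(357,20),.045,c)
print(A,B,np.linalg.norm(A-B),C,D)
yw=[np.degrees(np.arctan2(*(p)[[1,0]])) for p in (C-A,D-B)]
yb=np.degrees(np.arctan2((A-B)[1],(A-B)[0]))-90
print(yw,yb)
yaw=np.mean(yw+[yb]); u=np.array([np.cos(np.radians(yaw)),np.sin(np.radians(yaw))])
ctr=(A+B)[:2]/2+.1*u; v=np.array([-u[1],u[0]]); print(yaw,ctr)
# check reprojection
X=[np.r_[ctr+sx*.1*u+sy*.07*v,.045] for sx in(-1,1) for sy in(-1,1)]
for n in ['wrist','side','scene']: print(n,np.round(proj(n,X)))
for nm,bx,by in [('gud',-.045,.027),('bolt',-.04,-.027),('bear',.05,0)]:
    print(nm,ctr+bx*u+by*v)
g=ctr-.045*u+.027*v
plan(g[0],g[1],.06,yaw)
E
```

```text
[0.53890231 0.22265854 0.045     ] [0.55326646 0.08300507 0.045     ] 0.14039023965695135 [0.69207792 0.23514216 0.045     ] [0.70391087 0.09842101 0.045     ]
[np.float64(4.659238645395045), np.float64(5.842925561339964)] 5.8725445785427155
5.458236261759242 [0.64563096 0.16234382]
wrist [[346. 191.]
 [204. 193.]
 [363. -47.]
 [190. -45.]]
side [[255. 227.]
 [249. 258.]
 [192. 223.]
 [180. 253.]]
scene [[263. 206.]
 [291. 228.]
 [223. 238.]
 [251. 263.]]
gud [0.59826676 0.18494099]
bolt [0.60838057 0.13166144]
bear [0.69540425 0.16709983]
now [0.5563 0.1677 0.1806] [-180.   -0.    5.] jaw 0.021 F [ 0.4 -0.7 -1.5] t 5.45
turn rotvec [-0.0001 -0.0001 -0.008 ] rows>= 1.0  shift AFTER turn [ 0.0434 -0.0131  0.1206] rows>= 4.0  shift BEFORE turn [ 0.0433 -0.0135  0.1206]
```

```bash
python3 -m inch '0.0217 -0.0066 0 0 0 -0.008 0.1; 0.0217 -0.0066 0 0 0 0 0.1; 0 0 0.035 0 0 0 0.1; 0 0 0.035 0 0 0 0.1; 0 0 0.035 0 0 0 0.1; 0 0 0.03 0 0 0 0.1; 0 0 0.018 0 0 0 0.1; 0 0 0.009 0 0 0 0.1; 0 0 0.005 0 0 0 0.1; 0 0 0.002 0 0 0 0.1; 0 0 0 0 0 0 0.1; 0 0 0 0 0 0 0.1'
```

```text
time_s: 6.45
tcp_pos: [0.5994, 0.1847, 0.013]
eef_rot: [-179.9, -0.1, 5.4]
contact_force: [1.5, -0.3, -1.6]
gripper_width: 0.0211
```

```bash
python3 -m inch '0 0 0.002 0 0 0 0.1; 0 0 0.001 0 0 0 0.1; 0 0 0 0 0 0 0.1; 0 0 0 0 0 0 0.36; 0 0 0 0 0 0 0.36; 0 0 0 0 0 0 0.36; 0 0 -0.01 0 0 0 0.36; 0 0 -0.02 0 0 0 0.36; 0 0 -0.035 0 0 0 0.36; 0 0 -0.035 0 0 0 0.36; 0 0 -0.035 0 0 0 0.36; 0 0 -0.035 0 0 0 0.36; 0 0 0 0 0 0 0.36'
python3 - <<'E'
from h import *
snap('wrist','w3')
plan(.42,.223,.17,-18)
E
```

```text
time_s: 7.53
tcp_pos: [0.6023, 0.1853, 0.1877]
eef_rot: [-179.8, -0.7, 5.5]
contact_force: [1.8, 0.8, 1.2]
gripper_width: 0.0314
now [0.6008 0.185  0.1842] [-179.81   -0.47    5.42] jaw 0.0315 F [ 0.9 -0.7 -0.3] t 7.58
turn rotvec [-0.005  -0.0074  0.4088] rows>= 4.0  shift AFTER turn [-0.1837  0.0197  0.0142] rows>= 5.0  shift BEFORE turn [-0.1765 -0.0549  0.0129]
```

View pics/w3.png

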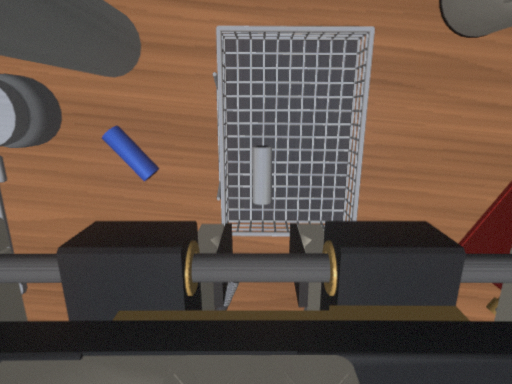

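The gudgeon pin lies in the basket at (262,175). Next is the bolt.

```bash
python3 -m inch '-0.03 0.003 0 0 0 0.102 0.45; -0.03 0.003 0 0 0 0.102 0.45; -0.03 0.003 0 0 0 0.102 0.45; -0.03 0.003 0 0 0 0.102 0.45; -0.03 0.003 0.007 0 0 0 0.45; -0.03 0.003 0.007 0 0 0 0.45; 0 0 0 0 0 0 0.45; 0 0 0 0 0 0 0.45'
python3 - <<'E'
from h import *
snap('wrist','w4')
for t in ['bearing_mid','bolt_mid']:
    for d in r.recognise(t,'wrist')[:4]: print(t,np.round(d['xy']),round(d['p'],2),np.round(onz('wrist',d['xy'],.008),4))
plan(.42,.223,.17,-18)
E
```

```text
time_s: 8.25
tcp_pos: [0.4186, 0.1918, 0.1647]
eef_rot: [-180.0, 0.0, -17.9]
contact_force: [0.8, 1.3, 1.3]
gripper_width: 0.0395
bearing_mid [367. 142.] 0.97 [0.421  0.0791 0.008 ]
bolt_mid [234. 182.] 0.84 [0.4224 0.2208 0.008 ]
bolt_mid [ 46. 318.] 0.39 [0.3343 0.4884 0.008 ]
now [0.4206 0.1921 0.1648] [-1.7999e+02 -2.0000e-02 -1.7980e+01] jaw 0.0394 F [ 1.1 -0.2  0.1] t 8.4
turn rotvec [-0.0003 -0.0004  0.0003] rows>= 1.0  shift AFTER turn [-0.0101 -0.0292 -0.0052] rows>= 1.0  shift BEFORE turn [-0.0101 -0.0293 -0.0052]
```

View pics/w4.png

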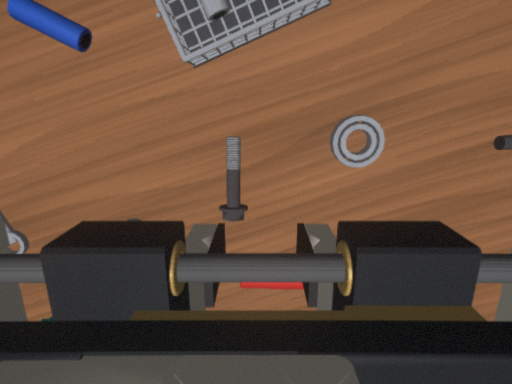

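The bolt's tip is at (233,137), its flange at (233,209) and its head end at (233,219). The bearing centre is at (358,142).

```bash
python3 - <<'E'
from h import *
c=cam('wrist')
t=onz('wrist',(233,137),.009,c); f=onz('wrist',(233.5,207),.015,c)
print(t,f,np.linalg.norm((t-f)[:2]))
yaw=np.degrees(np.arctan2(*(t-f)[[1,0]])); print(yaw)
u=(t-f)[:2]/np.linalg.norm((t-f)[:2]); g=t[:2]-.050*u; print('grasp',g)
b=onz('wrist',(358,142),.012,c); print('bearing',b)
bl=[onz('wrist',p,.015,c) for p in [(331,142),(386,140),(359,115),(357,168)]]; print(np.round(bl,4),np.mean(bl,0))
plan(g[0],g[1],.003,yaw)
E
```

```text
[0.46754559 0.20649184 0.009     ] [0.39895053 0.22947044 0.015     ] 0.07234154466756469
-18.520289748797612
grasp [0.42013503 0.22237386]
bearing [0.42444987 0.08882467 0.012     ]
[[0.4333 0.115  0.015 ]
 [0.4185 0.063  0.015 ]
 [0.4502 0.0828 0.015 ]
 [0.3998 0.0965 0.015 ]] [0.42543704 0.08931371 0.015     ]
now [0.4206 0.1921 0.1648] [-1.7999e+02 -2.0000e-02 -1.7980e+01] jaw 0.0394 F [ 1.1 -0.2  0.1] t 8.4
turn rotvec [-0.0003 -0.0004  0.0094] rows>= 1.0  shift AFTER turn [-0.0101 -0.0286  0.1618] rows>= 5.0  shift BEFORE turn [-0.0098 -0.0287  0.1618]
```

```bash
python3 -m inch '-0.0098 -0.0285 0 0 0 0.009 0.45; 0 0 0.033 0 0 0 0.45; 0 0 0.033 0 0 0 0.45; 0 0 0.033 0 0 0 0.45; 0 0 0.03 0 0 0 0.45; 0 0 0.017 0 0 0 0.45; 0 0 0.009 0 0 0 0.45; 0 0 0.006 0 0 0 0.45; 0 0 0 0 0 0 0.45; 0 0 0 0 0 0 0.08; 0 0 0 0 0 0 0.08; 0 0 0 0 0 0 0.08; 0 0 0 0 0 0 0.08; 0 0 0 0 0 0 0.08; 0 0 0 0 0 0 0.08' 35
```

```text
time_s: 9.65
tcp_pos: [0.4197, 0.2223, 0.0042]
eef_rot: [-179.9, -0.0, -18.5]
contact_force: [-0.4, -0.9, 4.4]
gripper_width: 0.0126
```

```bash
python3 -m inch '0 0 -0.01 0 0 0 0.08; 0 0 -0.025 0 0 0 0.08; 0 0 -0.035 0 0 0 0.08; 0 0 -0.035 0 0 0 0.08; 0 0 -0.035 0 0 0 0.08; 0 0 -0.03 0 0 0 0.08; 0 0 0 0 0 0 0.08'
python3 - <<'E'
from h import *
yaw=5.5; u=np.array([np.cos(np.radians(yaw)),np.sin(np.radians(yaw))]); v=np.array([-u[1],u[0]]);ctr=np.array([.6456,.1623])
g=ctr+(-.034-.014)*u-.022*v; print(g)
plan(g[0],g[1],.17,yaw)
E
```

```text
time_s: 10.23
tcp_pos: [0.4219, 0.2242, 0.1799]
eef_rot: [-179.5, -0.3, -18.4]
contact_force: [1.4, 0.2, -0.6]
gripper_width: 0.0128
[0.59992959 0.13580069]
now [0.4219 0.2242 0.1799] [-179.49   -0.29  -18.43] jaw 0.0128 F [ 1.4  0.2 -0.6] t 10.23
turn rotvec [-0.0077 -0.0068 -0.4177] rows>= 4.0  shift AFTER turn [0.1688 0.105  0.0099] rows>= 6.0  shift BEFORE turn [0.1968 0.0277 0.0106]
```

```bash
python3 -m inch '0 0 0 0 0 -0.1047 0.08; 0 0 0 0 0 -0.1047 0.08; 0 0 0 0 0 -0.1047 0.08; 0 0 0 0 0 -0.1047 0.08; 0.0284 0.0172 0 0 0 0 0.08; 0.0284 0.0172 0 0 0 0 0.08; 0.0284 0.0172 0 0 0 0 0.08; 0.0284 0.0172 0 0 0 0 0.08; 0.0284 0.0172 0 0 0 0 0.08; 0.0287 0.0174 0 0 0 0 0.08; 0 0 0 0 0 0 0.08; 0 0 0 0 0 0 0.08; 0 0 0 0 0 0 0.08'
python3 - <<'E'
from h import *
snap('wrist','w5')
plan(.5999,.1358,.009,5.5)
E
```

```text
time_s: 11.32
tcp_pos: [0.5986, 0.135, 0.1726]
eef_rot: [180.0, 0.1, 5.4]
contact_force: [-0.5, -1.0, -1.5]
gripper_width: 0.0135
now [0.5983 0.1355 0.173 ] [1.8e+02 6.0e-02 5.5e+00] jaw 0.0131 F [-0.1  0.6 -0.8] t 11.37
turn rotvec [ 0.0001  0.0011 -0.0001] rows>= 1.0  shift AFTER turn [ 0.0016 -0.0002  0.164 ] rows>= 5.0  shift BEFORE turn [ 0.0018 -0.0002  0.164 ]
```

View pics/w5.png

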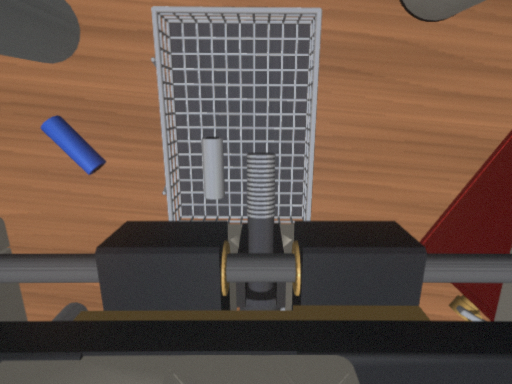

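The bolt is held straight and hangs over the free half of the basket; the gudgeon pin is at (213,168).

```bash
python3 -m inch '0.001 0 0.035 0 0 0 0.08; 0 0 0.035 0 0 0 0.08; 0 0 0.035 0 0 0 0.08; 0 0 0.03 0 0 0 0.08; 0 0 0.015 0 0 0 0.08; 0 0 0.009 0 0 0 0.08; 0 0 0.005 0 0 0 0.08; 0 0 0.002 0 0 0 0.08; 0 0 0 0 0 0 0.08; 0 0 0 0 0 0 0.08; 0 0 0 0 0 0 0.28; 0 0 0 0 0 0 0.28; 0 0 0 0 0 0 0.28; 0 0 -0.01 0 0 0 0.28; 0 0 -0.02 0 0 0 0.28; 0 0 -0.035 0 0 0 0.28; 0 0 -0.035 0 0 0 0.28; 0 0 -0.035 0 0 0 0.28; 0 0 -0.035 0 0 0 0.28; 0 0 0 0 0 0 0.28'
python3 - <<'E'
from h import *
snap('wrist','w6')
plan(.424,.0892,.16,5.5)
E
```

```text
time_s: 13.03
tcp_pos: [0.6041, 0.1366, 0.1869]
eef_rot: [-179.8, -0.7, 5.6]
contact_force: [1.4, 1.0, 1.8]
gripper_width: 0.0242
now [0.6026 0.1364 0.1834] [-179.83   -0.5     5.53] jaw 0.0246 F [-0.1 -0.4 -1.3] t 13.08
turn rotvec [-0.0029 -0.0088  0.0005] rows>= 1.0  shift AFTER turn [-0.1823  0.0299  0.0234] rows>= 5.0  shift BEFORE turn [-0.1826  0.0299  0.0217]
```

View pics/w6.png

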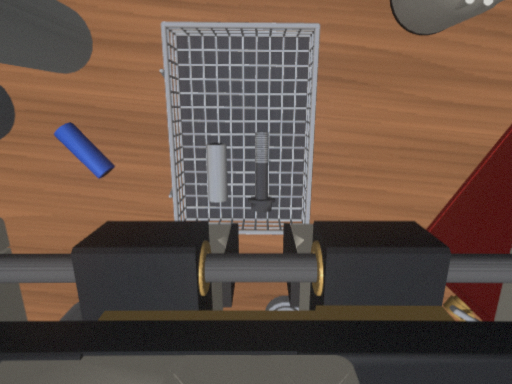

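Both parts are in the basket: the pin at (217,172), the bolt at (262,170). Next is the bearing.

```bash
python3 -m inch '-0.03 0.005 0 0 0 0 0.85; -0.03 0.005 0 0 0 0 0.85; -0.03 0.005 0 0 0 0 0.85; -0.03 0.005 0 0 0 0 0.85; -0.03 0.005 0.01 0 0 0 0.85; -0.0295 0.005 0.01 0 0 0 0.85; 0 0 0 0 0 0 0.85; 0 0 0 0 0 0 0.85; 0 0 0 0 0 0 0.85'
python3 - <<'E'
from h import *
im=snap('wrist','w7')
for d in r.recognise('bearing_mid','wrist')[:4]: print(np.round(d['xy']),round(d['p'],2),np.round(onz('wrist',d['xy'],.01),4))
plan(.4245,.089,.003,5.5)
E
```

```text
time_s: 13.83
tcp_pos: [0.4249, 0.0887, 0.1582]
eef_rot: [-180.0, -0.1, 5.5]
contact_force: [-0.2, 0.0, 0.4]
gripper_width: 0.0733
[254. 187.] 0.67 [0.4155 0.0945 0.01  ]
now [0.4253 0.0889 0.1579] [-1.7999e+02 -4.0000e-02  5.5000e+00] jaw 0.0741 F [-0.6 -0.1 -0.1] t 13.93
turn rotvec [-0.0002 -0.0007 -0.0001] rows>= 1.0  shift AFTER turn [-0.0008 -0.0002  0.1549] rows>= 5.0  shift BEFORE turn [-9.000e-04 -1.000e-04  1.549e-01]
```

View pics/w7.png

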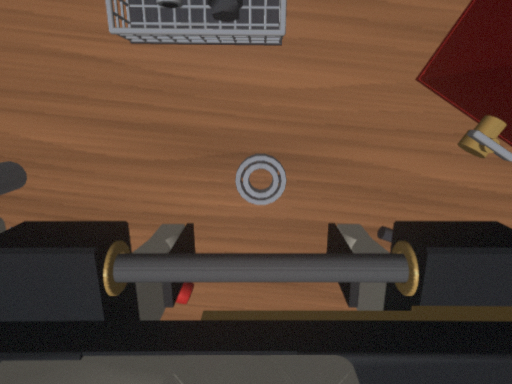

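The bearing centre is at (261,180), midway between the fingers, which agrees with the earlier measurement.

```bash
python3 -m inch '-0.001 0 0.033 0 0 0 0.85; 0 0 0.033 0 0 0 0.85; 0 0 0.033 0 0 0 0.85; 0 0 0.025 0 0 0 0.85; 0 0 0.015 0 0 0 0.85; 0 0 0.009 0 0 0 0.85; 0 0 0.006 0 0 0 0.85; 0 0 0 0 0 0 0.85; 0 0 0 0 0 0 0.5; 0 0 0 0 0 0 0.5; 0 0 0 0 0 0 0.5; 0 0 0 0 0 0 0.5; 0 0 0 0 0 0 0.5; 0 0 0 0 0 0 0.5; 0 0 0 0 0 0 0.5' 35
python3 - <<'E'
from h import *
yaw=5.5; u=np.array([np.cos(np.radians(yaw)),np.sin(np.radians(yaw))]); v=np.array([-u[1],u[0]]);ctr=np.array([.6456,.1623])
g=ctr+.048*u; print(g)
plan(g[0],g[1],.009,yaw)
E
```

```text
time_s: 15.18
tcp_pos: [0.4239, 0.0887, 0.0042]
eef_rot: [-180.0, -0.1, 5.5]
contact_force: [-1.7, 0.4, 7.8]
gripper_width: 0.0499
[0.69337902 0.1669006 ]
now [0.4239 0.0887 0.0042] [-1.7997e+02 -7.0000e-02  5.5100e+00] jaw 0.0499 F [-1.7  0.4  7.8] t 15.18
turn rotvec [-0.0006 -0.0012  0.0002] rows>= 1.0  shift AFTER turn [ 0.2758 -0.052  -0.0048] rows>= 8.0  shift BEFORE turn [ 0.2758 -0.0519 -0.0045]
```

```bash
python3 -m inch '0 0 -0.01 0 0 0 0.5; 0 0 -0.025 0 0 0 0.5; 0 0 -0.035 0 0 0 0.5; 0 0 -0.035 0 0 0 0.5; 0 0 -0.035 0 0 0 0.5; 0 0 -0.02 0 0 0 0.5; 0.03 -0.0065 0 0 0 0 0.5; 0.035 -0.0065 0 0 0 0 0.5; 0.035 -0.0065 0 0 0 0 0.5; 0.035 -0.0065 0 0 0 0 0.5; 0.035 -0.0065 0 0 0 0 0.5; 0.035 -0.0065 0 0 0 0 0.5; 0.035 -0.0065 0 0 0 0 0.5; 0.0358 -0.0065 0 0 0 0 0.5; 0 0 0 0 0 0 0.5; 0 0 0 0 0 0 0.5; 0 0 0 0 0 0 0.5'
python3 - <<'E'
from h import *
snap('wrist','w8')
plan(.6934,.1669,.009,5.5)
E
```

```text
time_s: 16.6
tcp_pos: [0.6922, 0.1663, 0.1623]
eef_rot: [180.0, 0.1, 5.5]
contact_force: [-1.5, 0.1, -1.3]
gripper_width: 0.05
now [0.692  0.1663 0.163 ] [1.7998e+02 8.0000e-02 5.4900e+00] jaw 0.0501 F [-0.2 -0.6 -1.7] t 16.65
turn rotvec [ 0.0003  0.0014 -0.0001] rows>= 1.0  shift AFTER turn [ 0.0014 -0.0005  0.154 ] rows>= 5.0  shift BEFORE turn [ 0.0017 -0.0005  0.154 ]
```

View pics/w8.png

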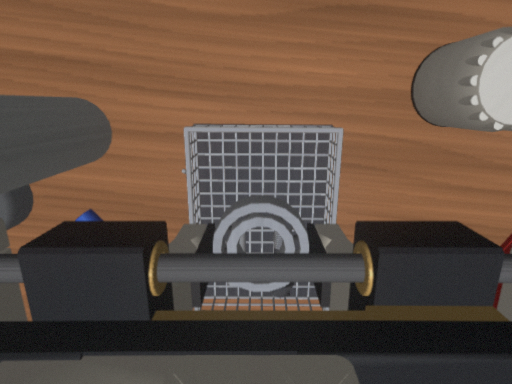

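The held bearing, at column 261, is centred between the basket's side rims (columns 188 to 340).

```bash
python3 -m inch '0 0 0.035 0 0 0 0.5; 0 0 0.035 0 0 0 0.5; 0 0 0.035 0 0 0 0.5; 0 0 0.025 0 0 0 0.5; 0 0 0.012 0 0 0 0.5; 0 0 0.008 0 0 0 0.5; 0 0 0.003 0 0 0 0.5; 0 0 0.002 0 0 0 0.5; 0 0 0 0 0 0 0.5; 0 0 0 0 0 0 0.5; 0 0 0 0 0 0 0.67; 0 0 0 0 0 0 0.67; 0 0 0 0 0 0 0.67; 0 0 -0.01 0 0 0 0.67; 0 0 -0.02 0 0 0 0.67; 0 0 -0.035 0 0 0 0.67; 0 0 -0.035 0 0 0 0.67; 0 0 -0.035 0 0 0 0.67; 0 0 -0.035 0 0 0 0.67; 0 0 0 0 0 0 0.67'
python3 - <<'E'
from h import *
snap('wrist','w9'); print(r.get_state()['contact_force'],r.get_state()['tcp_pos'])
E
```

```text
time_s: 18.32
tcp_pos: [0.6969, 0.1675, 0.189]
eef_rot: [-179.9, -0.8, 5.6]
contact_force: [1.4, 0.8, 1.7]
gripper_width: 0.0584
[ 0.65150896 -0.32441743 -0.05115204] [0.69548916 0.16737151 0.18521641]
```

View pics/w9.png

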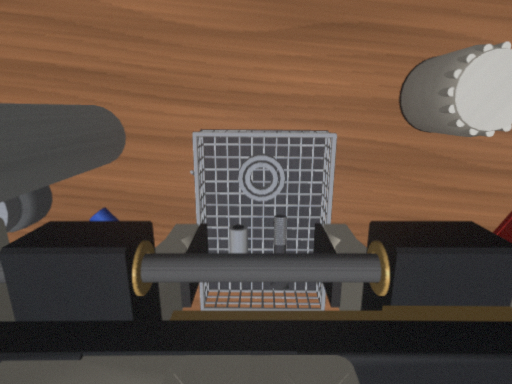

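All three parts lie in the basket: the pin at (238,240), the bolt at (280,230) and the bearing at (262,178). Next comes the lid: I rise, turn and move above the handle.

```bash
python3 - <<'E'
from h import *
plan(.482,-.222,.36,5.5)
print(r.get_state()['joints'])
E
```

```text
now [0.6955 0.1674 0.1852] [-179.85   -0.54    5.53] jaw 0.0587 F [ 0.7 -0.3 -0.1] t 18.37
turn rotvec [-0.0026 -0.0094  0.0005] rows>= 1.0  shift AFTER turn [-0.2498  0.3671 -0.1748] rows>= 13.0  shift BEFORE turn [-0.2484  0.3665 -0.1781]
[ 29.1253456   25.37131657   2.60625724   0.08275442 -66.68250626
  66.37304858]
```

```bash
python3 -m inch '0 0 -0.035 0 0 0 0.8; -0.01 0 -0.035 0 0 0 0.8; -0.02 0 -0.03 0 0 0 0.8; -0.025 0 -0.03 0 0 0 0.8; -0.025 0.015 -0.025 0 0 0 0.8; -0.025 0.025 -0.02 0 0 0 0.8; -0.025 0.03 0 0 0 0 0.8; -0.02 0.033 0 0 0 0 0.8; -0.02 0.033 0 0 0 0 0.8; -0.02 0.033 0 0 0 0 0.8; -0.02 0.033 0 0 0 0 0.8; -0.02 0.033 0 0 0 0 0.8; -0.02 0.033 0 0 0 0 0.8; -0.02 0.033 0 0 0 0 0.8; 0 0.033 0 0 0 0 0.8; 0 0.033 0 0 0 0 0.8; 0 0 0 0 0 0 0.8; 0 0 0 0 0 0 0.8'
python3 - <<'E'
from h import *
snap('wrist','w10'); snap('side','d10'); snap('scene','s10')
for n in ['wrist','side','scene']:
  for t in ['lid_pin','pointer_mark','lid_handle']:
    print(n,t,[(np.round(d['xy']),round(d['p'],2)) for d in r.recognise(t,n)][:4])
print(r.get_state()['tcp_pos'],r.get_state()['joints'])
for n in ['side','scene']:
    im=cv2.imread(f'pics/{n[0] if n=="scene" else "d"}10.png')
    c=im[80:230,130:290] if n=='scene' else im[90:220,170:350]
    cv2.imwrite(f'pics/{n}10c.png',cv2.resize(c,None,fx=4,fy=4,interpolation=cv2.INTER_CUBIC))
E
```

```text
time_s: 19.87
tcp_pos: [0.4586, -0.226, 0.3531]
eef_rot: [-180.0, 0.1, 5.3]
contact_force: [-0.2, -0.7, -0.3]
gripper_width: 0.0704
wrist lid_pin [(array([322.,  90.]), 0.69)]
wrist pointer_mark []
wrist lid_handle [(array([325.,  92.]), 0.92)]
side lid_pin [(array([269., 144.]), 0.86), (array([314., 214.]), 0.45)]
side pointer_mark [(array([239., 139.]), 0.41)]
side lid_handle [(array([272., 138.]), 0.92), (array([240., 240.]), 0.36)]
scene lid_pin [(array([196., 134.]), 0.83)]
scene pointer_mark []
scene lid_handle [(array([198., 135.]), 0.65)]
[ 0.45945024 -0.22430036  0.3536259 ] [-3.98984393e+00  1.46671197e+00 -7.03399412e+00 -1.78316897e-03
 -8.14934158e+01  9.95246923e+01]
```

View pics/w10.png

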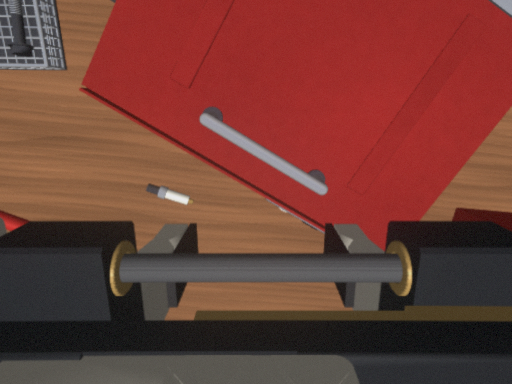

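View pics/side10c.png

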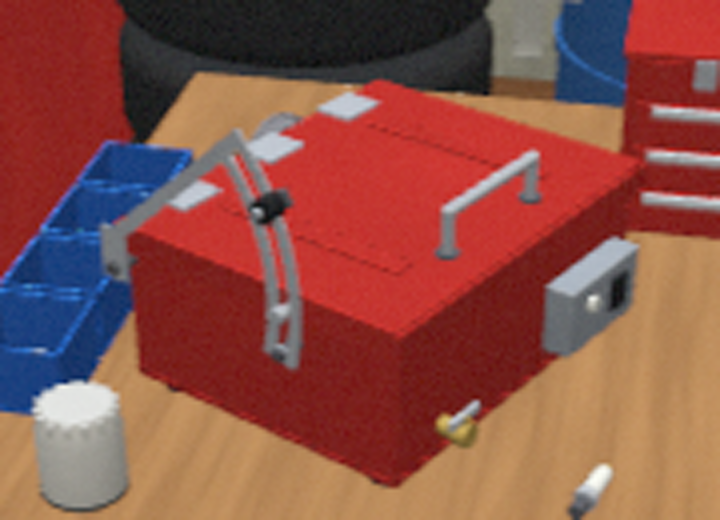

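View pics/scene10c.png

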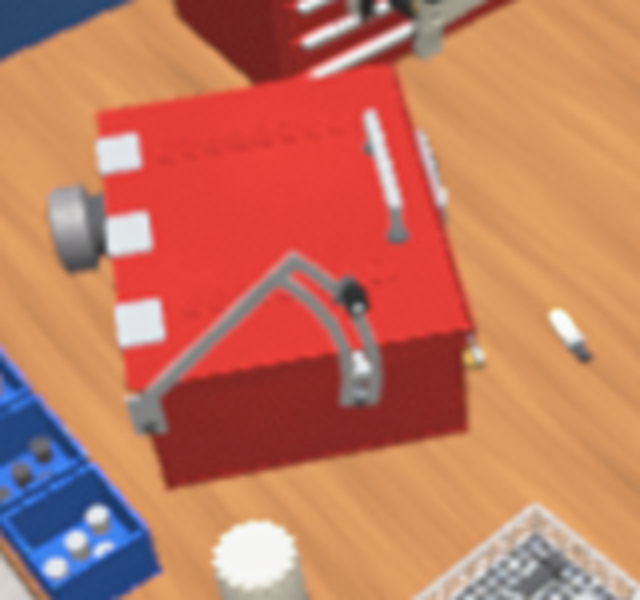

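The wrist view shows the bar running from (205,119) to (323,189). In the side view the pin is at about (240,168) and the knob at (237,142); in the scene view they are at (220,170) and (218,154). I fit the lid frame next.

```bash
cat > fit.py <<'E'
from h import *
from scipy.optimize import least_squares
obs=[]
W=cam('wrist');Sc=cam('scene');Sd=cam('side')
s=lambda x,y:(130+x/4,80+y/4)
d=lambda x,y:(170+x/4,90+y/4)
hl=(-.262,.065,.052);hr=(-.262,-.065,.052)
obs=[('wrist',W,(205,119),hl),('wrist',W,(323,189),hr),('side',Sd,d(447,208),hl),('side',Sd,d(535,157),hr),
('scene',Sc,s(397,210),hl),('scene',Sc,s(371,114),hr)]
pinS,pinD=s(361,362),d(281,312); kS,kD=s(352,296),d(266,208)
def Tm(p,X):
    c,sn=np.cos(p[3]),np.sin(p[3]); X=np.asarray(X)
    return p[:3]+np.array([c*X[0]-sn*X[1],sn*X[0]+c*X[1],X[2]])
def res(p):
    e=[]
    for n,c,uv,X in obs: e+=list(proj(n,Tm(p,X),c)[0]-uv)
    pin=Tm(p,(-.2,p[4],0)); e+=list(proj('scene',pin,Sc)[0]-pinS)+list(proj('side',pin,Sd)[0]-pinD)
    k=Tm(p,(-p[5]*np.cos(p[6]),p[7],p[5]*np.sin(p[6]))); e+=list(proj('scene',k,Sc)[0]-kS)+list(proj('side',k,Sd)[0]-kD)
    e+=[(p[2]-.165)/.002,(p[4]-.215)/.006,(p[5]-.225)/.02,(p[7]-.232)/.008]
    return e
p0=[.716,-.341,.165,np.radians(-27),.215,.225,.45,.232]
o=least_squares(res,p0); p=o.x
if __name__=='__main__':
    print(np.round(p,4),'yaw',np.degrees(p[3])); print(np.round(o.fun,1))
    J=o.jac; print('sd',np.round(np.sqrt(np.diag(np.linalg.inv(J.T@J))),4))
    hm=Tm(p,(-.262,0,.052)); print('handle',hm)
    plan(hm[0],hm[1],.30,np.degrees(p[3])-90)
E
python3 fit.py
```

```text
[ 0.7214 -0.3388  0.1658 -0.4432  0.2103  0.2248  0.476   0.226 ] yaw -25.39247497284708
[ 0.7  0.6 -1.1  0.  -0.1  0.5 -1.3 -0.4 -1.1 -1.7 -1.1  0.4 -0.2  1.
  0.2 -0.2  0.3  0.6 -0.1 -0.4  0.4 -0.8 -0.  -0.7]
sd [0.0012 0.002  0.0013 0.008  0.0029 0.0041 0.0157 0.0043]
handle [ 0.48473063 -0.2264647   0.2177706 ]
now [ 0.4595 -0.2243  0.3536] [-1.80e+02 -1.00e-02  5.53e+00] jaw 0.0703 F [ 0.  -0.3 -0.2] t 20.47
turn rotvec [-1.0000e-04 -0.0000e+00  2.1106e+00] rows>= 19.0  shift AFTER turn [-0.0089 -0.0238  0.0536] rows>= 2.0  shift BEFORE turn [0.0249 0.0046 0.0536]
```

```bash
python3 -m inch '0.0249 0.0046 0 0 0 0.111 0.8; 0 0 0 0 0 0.111 0.8; 0 0 0 0 0 0.111 0.8; 0 0 0 0 0 0.111 0.8; 0 0 0 0 0 0.111 0.8; 0 0 0 0 0 0.111 0.8; 0 0 0 0 0 0.111 0.8; 0 0 0 0 0 0.111 0.8; 0 0 0 0 0 0.111 0.8; 0 0 0 0 0 0.111 0.8; 0 0 0 0 0 0.111 0.8; 0 0 0 0 0 0.111 0.8; 0 0 0 0 0 0.111 0.8; 0 0 0 0 0 0.111 0.8; 0 0 0 0 0 0.111 0.8; 0 0 0 0 0 0.111 0.8; 0 0 0 0 0 0.111 0.8; 0 0 0 0 0 0.111 0.8; 0 0 0 0 0 0.111 0.8; 0 0 0 0 0 0 0.8'
python3 -m inch '0 0 0.02 0 0 0 0.8; 0 0 0.02 0 0 0 0.8; 0 0 0 0 0 0 0.8; 0 0 0 0 0 0 0.8'
python3 - <<'E'
from h import *
snap('wrist','w11')
plan(.4847,-.2265,.199,-115.4)
print(np.round(proj('wrist',[[.4847,-.2265,.2178]])))
E
```

```text
time_s: 22.13
tcp_pos: [0.4846, -0.2267, 0.3535]
eef_rot: [180.0, -0.0, -115.6]
contact_force: [0.2, 0.1, 0.0]
gripper_width: 0.0704
time_s: 22.47
tcp_pos: [0.4842, -0.2268, 0.3132]
eef_rot: [179.9, -0.1, -115.2]
contact_force: [1.0, 0.4, 1.6]
gripper_width: 0.0698
now [ 0.4848 -0.227   0.3143] [-1.7998e+02 -3.0000e-02 -1.1521e+02] jaw 0.07 F [-0.3 -0.5  1.4] t 22.52
turn rotvec [-0.0003 -0.0006  0.0033] rows>= 1.0  shift AFTER turn [-0.0004  0.0003  0.1153] rows>= 3.0  shift BEFORE turn [-0.0005  0.0004  0.1153]
[[261. 191.]]
```

View pics/w11.png

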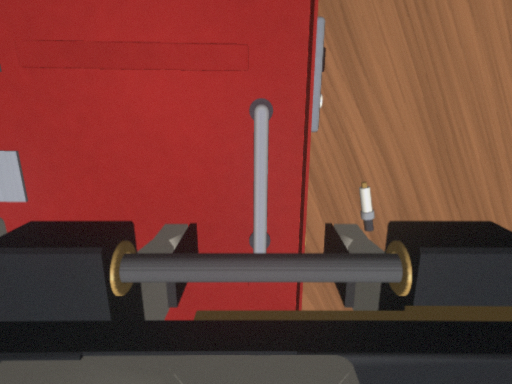

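The bar runs vertically at column 261, centred between the fingers. I descend and grip.

```bash
python3 -m inch '0 0 0.03 0 0 0 0.7; 0 0 0.03 0 0 0 0.6; 0 0 0.025 0 0 0 0.6; 0 0 0.015 0 0 0 0.6; 0 0 0.01 0 0 0 0.6; 0 0 0.005 0 0 0 0.6; 0 0 0 0 0 0 0.6; 0 0 0 0 0 0 0.05; 0 0 0 0 0 0 0.05; 0 0 0 0 0 0 0.05; 0 0 0 0 0 0 0.05; 0 0 0 0 0 0 0.05; 0 0 0 0 0 0 0.05; 0 0 0 0 0 0 0.05; 0 0 0 0 0 0 0.05; 0 0 0 0 0 0 0.05' 50
python3 - <<'E'
from h import *
snap('side','d12'); print(r.get_state())
E
```

```text
time_s: 23.85
tcp_pos: [0.4844, -0.2267, 0.1986]
eef_rot: [180.0, -0.0, -115.3]
contact_force: [-1.2, 1.1, 0.8]
gripper_width: 0.0109
{'time_s': 23.9, 'joints': array([-4.07142460e+00,  8.58120929e+00, -1.93289417e+01, -4.74461471e-03,
       -6.21056231e+01, -2.12635097e+01]), 'qd': array([ 0.04398784,  0.05684176,  0.06516309,  0.10642316,  0.06334878,
       -0.06009221]), 'joint_torque': array([ -0.23382956, -38.86869192,  27.6275754 ,   6.79371178,
         0.51665151,   0.06704804]), 'tcp_pos': array([ 0.48445319, -0.22674072,  0.19860544]), 'eef_rot': array([ 1.79983779e+02, -1.81331093e-03, -1.15337154e+02]), 'contact_force': array([-2.01926392,  0.53929258,  2.32650203]), 'moment': array([ 0.51415517,  0.38449833, -0.05439214]), 'gripper_width': 0.010313603264936124}
```

View pics/d12.png

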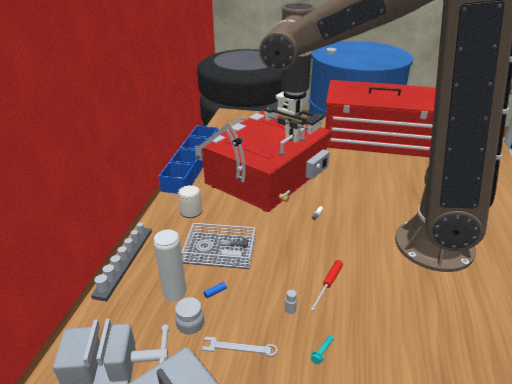

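```bash
python3 -m inch '0 -0.0011 -0.0052 0 0 0 0.05; 0 -0.0012 -0.0052 0 0 0 0.05; 0 -0.0027 -0.0104 0 0 0 0.05; 0 -0.0031 -0.0102 0 0 0 0.05; 0 -0.0035 -0.0101 0 0 0 0.05; 0 -0.0039 -0.0099 0 0 0 0.05; 0 -0.0044 -0.0098 0 0 0 0.05; 0 -0.0047 -0.0096 0 0 0 0.05; 0 -0.005 -0.0094 0 0 0 0.05; 0 -0.0055 -0.0092 0 0 0 0.05; 0 -0.0058 -0.0089 0 0 0 0.05; 0 0 0 0 0 0 0.05; 0 0 0 0 0 0 0.05; 0 0 0 0 0 0 0.05'
python3 - <<'E'
from h import *
snap('side','d13'); snap('scene','s13'); print(r.get_state()['contact_force'],r.get_state()['tcp_pos'])
im=cv2.imread('pics/d13.png')[90:220,170:350]; cv2.imwrite('pics/d13c.png',cv2.resize(im,None,fx=4,fy=4,interpolation=cv2.INTER_CUBIC))
im=cv2.imread('pics/s13.png')[80:230,130:290]; cv2.imwrite('pics/s13c.png',cv2.resize(im,None,fx=4,fy=4,interpolation=cv2.INTER_CUBIC))
E
```

```text
time_s: 25.07
tcp_pos: [0.5195, -0.2437, 0.2962]
eef_rot: [179.7, -0.0, -115.4]
contact_force: [-5.9, 2.1, -9.8]
gripper_width: 0.0107
[ -6.30007986   2.53459094 -10.10484782] [ 0.51944732 -0.24374938  0.29618457]
```

View pics/d13c.png

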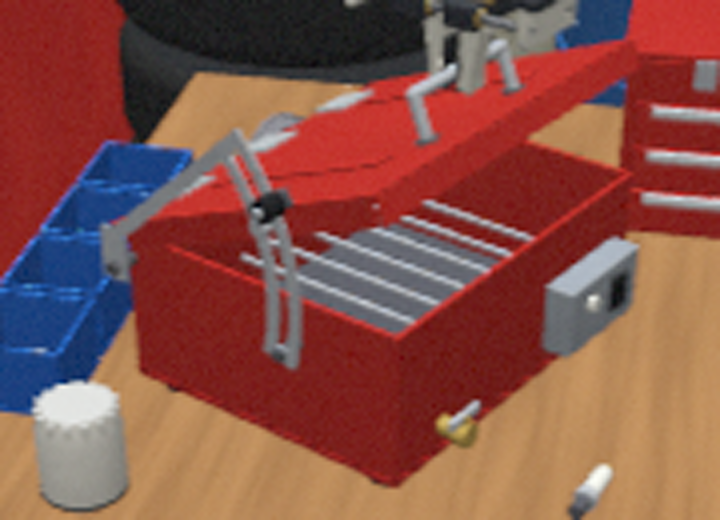

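View pics/s13c.png

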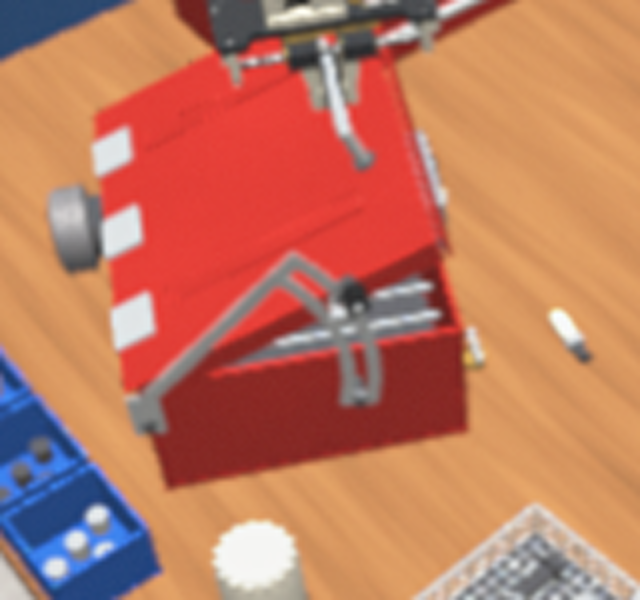

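```bash
cat > ov.py <<'E'
import sys
from fit import *   # fit uses stored wrist cam of now; recomputed below
E
python3 - <<'E'
from h import *
Sc=cam('scene');Sd=cam('side')
p=[0.7214,-0.3388,0.1658,-0.4432,0.2103]
def Tm(X):
    c,sn=np.cos(p[3]),np.sin(p[3]); return np.array(p[:3])+np.array([c*X[0]-sn*X[1],sn*X[0]+c*X[1],X[2]])
out=[]
for fn,n,c,x0,y0 in [('d13','side',Sd,215,120),('s13','scene',Sc,195,135)]:
    im=cv2.imread(f'pics/{fn}.png')[y0:y0+60,x0:x0+45]; b=cv2.resize(im,None,fx=8,fy=8,interpolation=cv2.INTER_CUBIC); a=b.copy()
    for th in np.arange(0,.56,.08):
        q=proj(n,Tm((-.2*np.cos(th),p[4],.2*np.sin(th))),c)[0]; print(n,round(th,2),np.round(q,1),np.round((q-[x0,y0])*8))
        cv2.circle(a,tuple(int(v) for v in (q-[x0,y0]+.5)*8),4,(0,255,0),-1)
    out+= [b,a]
cv2.imwrite('pics/ov13.png',cv2.resize(np.hstack(out),None,fx=.55,fy=1) if 0 else np.hstack([out[0],out[2]]))
cv2.imwrite('pics/ov13b.png',np.hstack([out[1],out[3]]))
E
```

```text
side 0.0 [240.4 167.8] [203. 383.]
side 0.08 [240.2 163.6] [201. 348.]
side 0.16 [239.6 159.1] [197. 313.]
side 0.24 [238.7 154.6] [190. 277.]
side 0.32 [237.5 150. ] [180. 240.]
side 0.4 [236.  145.4] [168. 203.]
side 0.48 [234.3 140.7] [154. 166.]
side 0.56 [232.2 136.1] [138. 129.]
scene 0.0 [220.1 171.5] [201. 292.]
scene 0.08 [219.5 168.5] [196. 268.]
scene 0.16 [218.6 165.6] [189. 245.]
scene 0.24 [217.3 162.7] [178. 222.]
scene 0.32 [215.7 160. ] [165. 200.]
scene 0.4 [213.6 157.3] [149. 178.]
scene 0.48 [211.2 154.7] [130. 158.]
scene 0.56 [208.5 152.3] [108. 138.]
```

View pics/ov13.png

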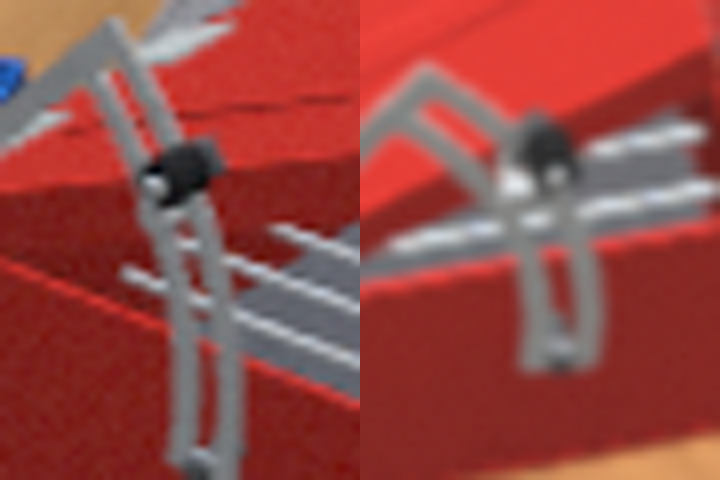

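View pics/ov13b.png

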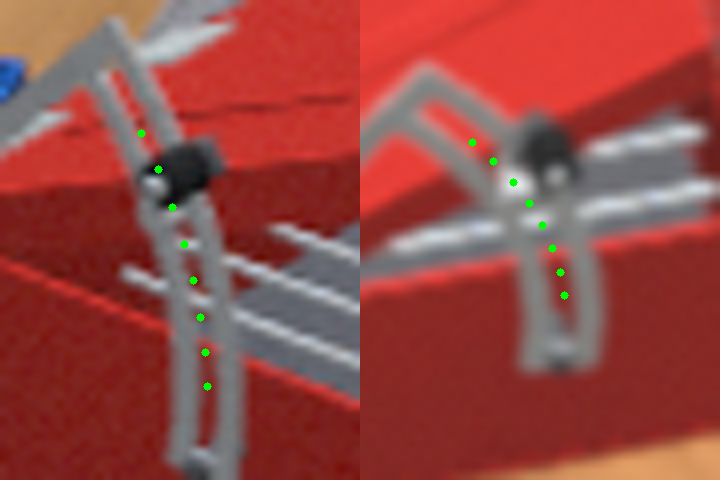

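```bash
python3 - <<'E'
from h import *
Sc=cam('scene');Sd=cam('side')
p=[0.7214,-0.3388,0.1658,-0.4432,0.2103]
def Tm(X):
    c,sn=np.cos(p[3]),np.sin(p[3]); return np.array(p[:3])+np.array([c*X[0]-sn*X[1],sn*X[0]+c*X[1],X[2]])
rows=[]
for th in [.44,.476,.51]:
  out=[]
  for fn,n,c,x0,y0 in [('d10','side',Sd,222,128),('s10','scene',Sc,202,140)]:
    im=cv2.imread(f'pics/{fn}.png')[y0:y0+26,x0:x0+36]; a=cv2.resize(im,None,fx=8,fy=8,interpolation=cv2.INTER_CUBIC)
    if th==.44:
        g=cv2.cvtColor(cv2.imread(f'pics/{fn}.png'),cv2.COLOR_BGR2HSV)[y0:y0+26,x0:x0+36,2]; yy,xx=np.nonzero(g<75)
        print(n,len(xx),xx.mean()+x0,yy.mean()+y0)
    for y,col in [(.218,(255,0,0)),(.242,(0,255,0))]:
        pts=[]
        for al in np.linspace(0,2*np.pi,40):
            R=.2248; X=Tm((-R*np.cos(th)+.011*np.cos(al),y,R*np.sin(th)+.011*np.sin(al))); pts.append((proj(n,X,c)[0]-[x0,y0]+.5)*8)
        cv2.polylines(a,[np.int32(pts)],True,col,1)
    m=(proj(n,Tm((-.2*np.cos(th),.21,.2*np.sin(th))),c)[0]-[x0,y0]+.5)*8
    cv2.circle(a,tuple(np.int32(m)),3,(0,255,255),-1)
    out.append(a)
  rows.append(np.hstack(out))
cv2.imwrite('pics/kn.png',np.vstack(rows))
E
```

```text
side 42 237.26190476190476 141.33333333333334
scene 22 217.63636363636363 153.4090909090909
```

View pics/kn.png

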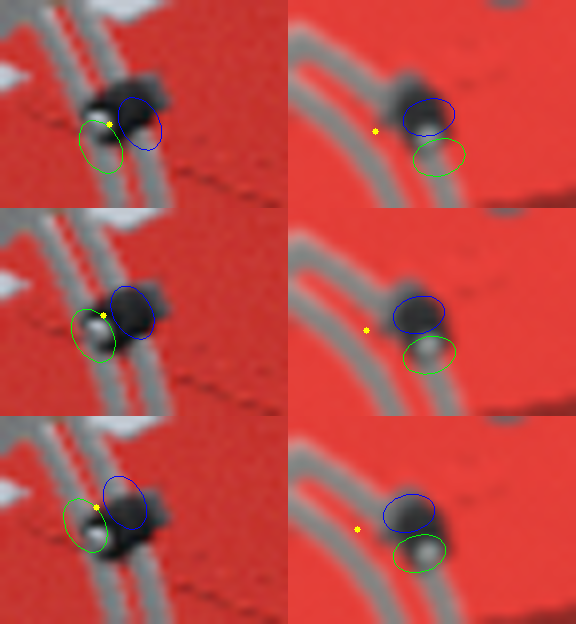

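```bash
python3 - <<'E'
from h import *
p=[0.7214,-0.3388,0.1658,-0.4432]
c,s=np.cos(p[3]),np.sin(p[3]);R=np.array([[c,-s,0],[s,c,0],[0,0,1]])
for nm,a,b in [('face',(233.4,142.5),(219,156.75)),('dark mid',(237.3,141.3),(217.6,153.4)),('inner',(240.5,139.2),(216.3,150.8))]:
    x,e=tri([ray('side',a),ray('scene',b)]); q=R.T@(x-p[:3]); print(nm,np.round(q,4),np.round(e,4),'r',np.hypot(q[0],q[2]),'th',np.arctan2(q[2],-q[0]))
from scipy.optimize import least_squares
for nm,a,b,y in [('face',(233.4,142.5),(219,156.75),.242),('mid',(237.3,141.3),(217.6,153.4),.226)]:
  for yy in [y-.004,y]:
    def f(v):
        X=np.array(p[:3])+R@np.array([-v[0]*np.cos(v[1]),yy,v[0]*np.sin(v[1])]); return np.r_[proj('side',X)[0]-a,proj('scene',X)[0]-b]
    o=least_squares(f,[.225,.47]); print(nm,yy,o.x,np.round(o.fun,2))
E
```

```text
face [-0.1998  0.2402  0.1061] [0.0005 0.0005] r 0.22622732822260014 th 0.48809619328470594
dark mid [-0.1984  0.2195  0.1014] [0.0007 0.0007] r 0.22282098512185014 th 0.47248154083623156
inner [-0.1969  0.2032  0.1003] [0.0008 0.0008] r 0.2209578973838543 th 0.4710806373188455
face 0.238 [0.22484394 0.4835937 ] [ 0.39 -0.02 -0.31  0.04]
face 0.242 [0.22728496 0.49146421] [-0.14 -0.2   0.23  0.25]
mid 0.222 [0.22426205 0.47730171] [-0.19 -0.28  0.31  0.35]
mid 0.226 [0.22666653 0.48519678] [-0.7  -0.46  0.83  0.56]
```

```bash
python3 -m inch '0 -0.003 -0.0045 0 0 0 0.05; 0 -0.0033 -0.0045 0 0 0 0.05; 0 -0.0034 -0.0045 0 0 0 0.05; 0 -0.0033 -0.0041 0 0 0 0.05; 0 0 0 0 0 0 0.05; 0 0 0 0 0 0 0.05; 0 0 0 0 0 0 0.05; 0 0 0 0 0 0 0.05; 0 0 0 0 0 0 0.05'
python3 - <<'E'
from h import *
snap('side','d14'); snap('scene','s14'); s=r.get_state(); print(s['contact_force'],s['tcp_pos'],s['eef_rot'],s['gripper_width'])
print('theta z',np.arcsin((s['tcp_pos'][2]-.1986+.052)/.2671)-.1959)
out=[]
for fn,x0,y0 in [('d14',215,120),('s14',195,130)]:
    out.append(cv2.resize(cv2.imread(f'pics/{fn}.png')[y0:y0+60,x0:x0+45],None,fx=8,fy=8,interpolation=cv2.INTER_CUBIC))
cv2.imwrite('pics/ov14.png',np.hstack(out))
p=[0.7214,-0.3388,0.1658,-0.4432]
c,s=np.cos(p[3]),np.sin(p[3]);R=np.array([[c,-s,0],[s,c,0],[0,0,1]])
for th in (.44,.46,.48,.50,.52):
    X=np.array(p[:3])+R@np.array([-.2*np.cos(th),.2103,.2*np.sin(th)])
    print(th,(proj('side',X)[0]-[215,120]+.5)*8,(proj('scene',X)[0]-[195,130]+.5)*8+[360,0])
E
```

```text
time_s: 25.92
tcp_pos: [0.5305, -0.2491, 0.3137]
eef_rot: [179.6, -0.0, -115.4]
contact_force: [-7.6, 3.2, -9.4]
gripper_width: 0.0108
[-8.58727361  3.82178299 -8.48196999] [ 0.53050366 -0.24910548  0.31371768] [ 1.79631647e+02 -4.03812333e-02 -1.15354067e+02] 0.010796768075732694
theta z 0.480096005527488
0.44 [165.43229425 188.46168203] [503.89458352 211.80838579]
0.46 [161.80484969 179.18432209] [499.03498901 206.70322756]
0.48 [158.03581575 169.92143806] [493.99624349 201.66491001]
0.5 [154.12684625 160.67793113] [488.77941815 196.69612358]
0.52 [150.07969343 151.45871009] [483.38569105 191.79955753]
```

View pics/ov14.png

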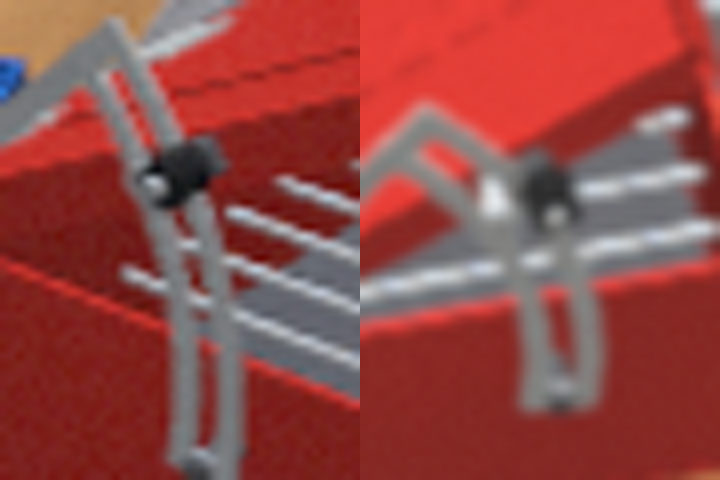

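View pics/d14.png

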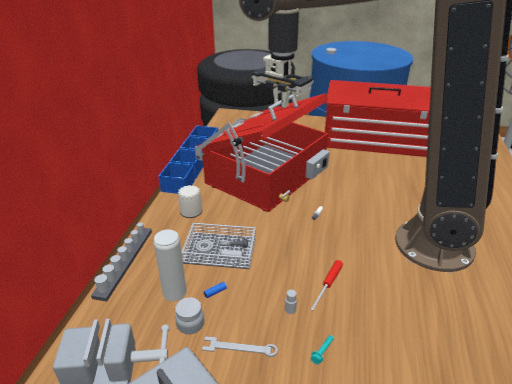

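```bash
python3 -m inch '0 0 0 0 0 0 0.05; 0 0 0 0 0 0 0.05; 0 0 0 0 0 0 0.05; 0 0 0 0 0 0 0.05; 0 0 0 0 0 0 0.05; 0 0 0 0 0 0 0.05; 0 0 0 0 0 0 0.05; 0 0 0 0 0 0 0.05; 0 0 0 0 0 0 0.05; 0 0 0 0 0 0 0.05; 0 0 0 0 0 0 0.05; 0 0 0 0 0 0 0.05'
python3 - <<'E'
from h import *
im=snap('scene','s15'); snap('side','d15'); s=r.get_state(); print(s['contact_force'],s['tcp_pos'],s['gripper_width'])
print('theta z',np.arcsin((s['tcp_pos'][2]-.1986+.052)/.2671)-.1959)
p=[0.7214,-0.3388,0.1658,-0.4432]
c,sn=np.cos(p[3]),np.sin(p[3]);R=np.array([[c,-sn,0],[sn,c,0],[0,0,1]])
# bright pin blob in scene
g=im[:,:,:].min(2).astype(int)[148:160,203:215]; print(g)
a=cv2.imread('pics/s15.png')[130:190,195:240]; a=cv2.resize(a,None,fx=10,fy=10,interpolation=cv2.INTER_CUBIC)
for th,col in [(.44,(255,0,0)),(.48,(0,255,0)),(.52,(255,255,0))]:
    for rr in (.2,.226):
        X=np.array(p[:3])+R@np.array([-rr*np.cos(th),.2103,rr*np.sin(th)]); cv2.circle(a,tuple(np.int32((proj('scene',X)[0]-[195,130]+.5)*10)),3,col,-1)
cv2.imwrite('pics/s15c.png',a)
for n in('scene',): 
    print(r.recognise('lid_pin',n)[:3])
E
```

```text
time_s: 27.02
tcp_pos: [0.5305, -0.2491, 0.3138]
eef_rot: [179.6, -0.0, -115.4]
contact_force: [-8.4, 3.8, -9.1]
gripper_width: 0.0106
[-9.11961057  3.53023586 -8.6300488 ] [ 0.53050026 -0.24906465  0.31369845] 0.010476744776339529
theta z 0.4800037127272062
[[ 97  81  91 107 124 129 130 127 117  94  63  47]
 [107  80  69  81 100 117 126 132 131 115  91  79]
 [131 111  86  66  73  93 114 126 131 126 122 115]
 [135 132 118  88  63  63  94 127 139 133 125 118]
 [128 134 131 113  85  63  95 156 177 154 127 110]
 [112 126 131 128 116  93 104 178 212 187 140 105]
 [ 82 107 123 128 128 113 117 184 223 207 155 104]
 [ 52  76  99 117 125 124 136 191 223 217 178 127]
 [ 38  48  67  92 116 126 141 180 199 191 169 138]
 [ 34  36  44  67  97 119 130 147 156 152 143 131]
 [ 35  40  52  72  97 116 125 129 131 129 127 122]
 [ 47  65  85  96 105 114 120 123 123 124 125 122]]
[{'xy': [188.0, 128.1], 'p': 0.81}]
```

View pics/s15c.png

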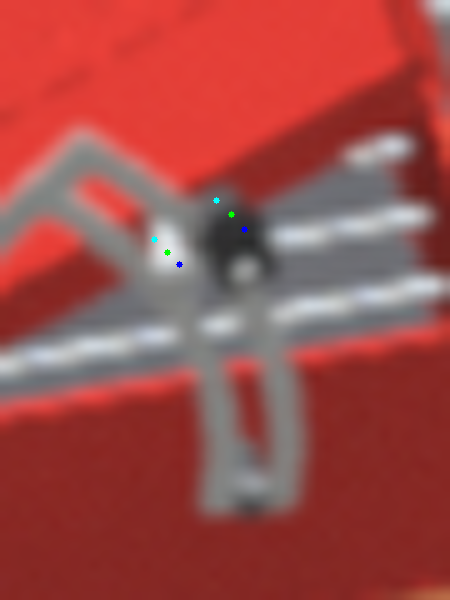

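View pics/s15.png

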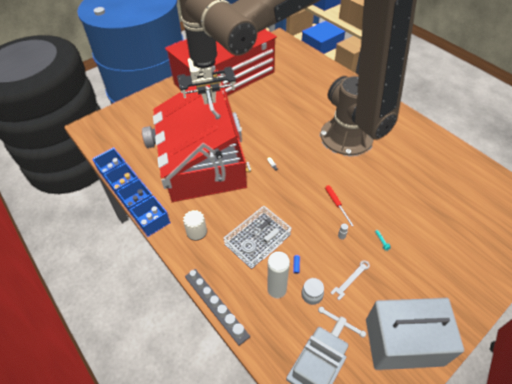

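The pin head, at about (211,154), lies on the predicted 0.48 rad spot beside the pointer. The pose is steady, the parts are in the basket and the other things look unmoved, so I hand in.

```bash
python3 -c "
from plant import r
r.close_job(); s=r.get_state(); print(s['time_s'],s['tcp_pos'],s['contact_force'])"
```

```text
the job is handed in; nothing more can be done
the job is handed in; nothing more can be done
```

I laid the gudgeon pin, the bolt and the bearing in the wash basket and let go of each at its floor. I then gripped the lid handle and raised the lid to the pointer. I handed the job in at about 27 s with the lid still held; no verdict is reported.

**Basket:** The last pictures show the three parts in the basket, the basket upright, and no visible shift of the other things or the pointer.

**Lid:** The arm was steady for the last second before handing in. By arm height the lid stands at 0.480 rad, and the scene camera's view of the pin agrees. About 13 N was felt through the grip.

**Pointer reading:** I measured the pointer at 0.47 to 0.49 rad from two views, and the lid is set to the middle of that. The error should be about 3 mm, within the 10 mm allowed.

**Checks that failed or were weak:** The trained network marked the wrong spots for the lid pin and gave no reliable pointer mark, so I read the pin and the knob by eye from enlarged pictures. In the side view the pin was hidden behind the knob at the end, so only the scene view and the arm's position confirm the final setting.

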